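Present a turned shaft to the measuring camera

TASK

Draw the blue-marked shaft out of the leaning rack, turn it level, and keep holding it still with the middle of its slim journal (the end that was in the rack) centred over the lens of the upward-looking camera, about 100 mm above the glass. Finish while holding it there in the gripper: do not put it down or let go. Do not touch the camera, and leave the other shafts seated and everything else on the bench where it is.

Things in the scene. Friction and masses are not known exactly. Their poses are not given: they have to be found in the camera images.
- shaft_blue: turned steel shaft, 170 mm, 0.4 kg, blue band and blue upper end. Origin: centre of its slim end face (in the rack); own +z along its axis to the blue end. 14 mm thick up to 50 mm from the origin (journal), 22 mm to 140, 18 mm to 170; centre of mass at 93 mm. Starts leaning 45 deg, blue end up and towards the robot, first 45 mm in the bore; comes out loosely along its axis
- shaft_blue_journal (a point): middle of shaft_blue's slim plain journal, on the axis, 25 mm from the slim end face, hidden in the bore at the start
- rack: fixed rack: green block 70 x 200 x 50 mm tilted 45 deg on a dark base 140 x 210 mm; three blind bores 17 mm wide, 45 mm deep, at rack y = -60, 0, 60 mm, a shaft in each (which in which varies). Origin: under the base, on the table; bores lean to its own -x, roughly to the robot. Block's top edge about 90 mm up; shafts' upper ends about 160 mm up
- shaft_orange: Same shape, size and axes as shaft_blue, but marked orange; neighbour in the rack, stays seated
- shaft_plain: Same shape, size and axes as shaft_blue, but without any mark; neighbour in the rack, stays seated
- camera: fixed upward-looking measuring camera: square dark base 110 mm wide, 12 mm high, and a black round housing 90 mm across, 48 mm high, with a white light ring and a round green lens glass on top; origin under its middle, on the table
- lens (a point): centre of the lens glass, on the top of the camera, 50 mm above the table; the camera looks straight up
- ring_gauge: ring gauge lying flat: steel disc 48 mm across, 14 mm thick, with a 12 mm rod handle reaching 91 mm along its +x; origin under the disc's centre; bystander
- mouse: black computer mouse, 105 x 60 x 34 mm; bystander
- spare0: spare steel shaft, 170 mm long, 22 mm thick, lying along x in the yellow tray; bystander
- spare1: second spare steel shaft lying in the yellow tray; bystander
- oil: white bottle with red cap, 48 mm across, 120 mm tall; bystander
Mind the look-alikes: they are no part of the job. Leave any red or yellow look-alike of the camera alone.

How it is judged:
By the outcome, as a careful person would: the job done as asked, in the order asked, and still so for the second after the job is handed in, while the arm keeps its last pose, push and grip.
It also fails if it takes over 38 s, if anything falls off the work surface, if the arm or the gripper's body presses on something with over 40 N, if the wrist force passes 120 N, or if a joint passes its speed limit or range.

ROBOT

A 6-joint arm with a two-finger parallel gripper is mounted at the origin on the work surface. World frame = base frame: x ahead of the robot, y to its left, z up, the work surface at z = 0. Lengths are in m, angles in rad, forces in N, time in s.
With the tool pointing down it reaches from about 0.275 to 0.85 m from the base axis. Payload 5.2 kg.
Tool frame: the origin (TCP) lies on the centre line of the jaws, within the pads' length; the fingertips stand 19 mm ahead of it and the grasp point (between the pads) is the TCP; x points along the fingers, y is the direction in which the jaws open and shut, and the axes are right-handed (so a half turn about x gives the same grasp; the last joint's range is limited). The gripper opens to 85 mm and grips with 20 to 120 N. Pads are 22 mm wide; open, the fingers measure 114 mm over their backs; the gripper's body (76 mm by 85 mm) begins 54 mm behind the grasp point. The pads swing forward as they close: fully open they stand 13 mm farther back than shut.
Start: joints at [0.997, 0.259, 1.535, -0, 1.348, -0.203], TCP at [0.199, 0.513, 0.25] pointing down, gripper open.
Joint ranges: [-3.14, 3.14], [-0.91, 2.08], [0.19, 2.58], [-1.22, 4.36], [0.22, 2.71], [-3.12, 3.12]. Speed limits (rad/s): [2.57, 2.57, 3.14, 3.14, 3.14, 3.14].

INTERFACE

Orientations are given as [roll, pitch, yaw] about the fixed x, y, z axes, in that order (R = Rz(yaw) Ry(pitch) Rx(roll)).
In Python, from rig import env, cams gives the robot as it stands. The module is installed in compiled form; this text tells all that it offers.
- The arm moves only by the tool move_arm, never from a script. Its argument "plan" is a list of rows, each a list of 2 entries, a list of its own where there are three numbers: the shift along the world's x, y, z in mm, then the turn, a rotation vector about the world's x, y, z in rad. A call has 1 to 20 rows; each row shifts and turns the pose as measured when the row begins; what a row does not reach is not made up. A row lasts 1/12 s, in which the tool goes at most 41.7 mm and 7.16 degrees, less where a joint would pass 70% of its speed; a pose out of reach is approached as far as the arm can. A call with a gripper value outside its range is refused whole. "gripper" is the opening, from 0 (shut) to 1 (fully open), set as the call begins (left out, the last holds). The fingers move at their own pace and stop on an object; "grip_force" is the grip in N (left out, the last holds). Time passes only in rows, so rows that do not move let the fingers close. It gives the time, the measured TCP pose, the force and the opening at its end, in the units of the state.
- env.get_state(): the state, without advancing time (a new reading comes with each control period).
- cams.snapshot(name): name is "scene" or "side" or "wrist"; returns (picture, depth): 480x640x3 uint8, red, green, blue; 480x640 float32, m along the optical axis (not along the pixel's ray), 0 where there is no reading.
- cams.camera_model(name): a dict with "camera_matrix" (3x3 intrinsics, pixels), "R" (3x3) and "t" (3): a world point X has camera coordinates R X + t; the wrist camera has in their place "tool_from_camera" (4x4, takes a point from camera to tool coordinates, whose origin is the TCP and whose axes are the tool frame's). Camera axes: x right, y down, z forward; pixel columns grow to the right and rows downward; lengths in m; the calibration is good to about 2 mm. A picture is of the moment at which its call begins: read the wrist's pose just before it. camera_model takes no time and is no camera call.
- env.job_done(): hands the job in, once; it reports no verdict.
Trained networks look in the newest picture that a camera, given by its name, has taken for a name from the list of things; names that differ only in an ending like _2 or _b are one class to them, and where a whole thing is asked for, a point or a joint stands for the part that bears it (a point fixed in the world has none). Each returns a list of dicts, best first, with "score" (0 to 1); they miss things now and then, are a little off and sometimes report something else, mostly with a low value. They report only what shows in the picture. A call takes as long as a camera call. They do not tell look-alikes from the thing itself.
- cams.find_in(camera, target): "at" ([column, row] in pixels, amid what is visible of it).
- cams.outline_of(camera, target): "mask" (480x640 bool, what is visible of it) and "at" ([column, row] in pixels, amid what is visible of it).
The state is a dict: "time": time; "joint_positions": joint angles; "qd": joint speeds; "joint_torque": joint torques, N m; "position": TCP position; "tcp_rot": TCP orientation; "force": force on the tool from outside, world axes, zero at the start; "ft_torque": the same for the moment, N m; "width": finger opening in m.
Only numpy, scipy, OpenCV 4.12 (cv2) and the standard library are available. Lean on these libraries where they do the work, as an engineer would, in place of code of your own. Each camera call takes 0.05 s, during which the arm holds its last target. There are 200 camera calls.

## Working session

There is one attempt and no reset: what is moved stays moved. The work goes in short steps, Python scripts to look and compute and a tool call to move; the robot and the scene stay as the last step left them, time stands still between calls to the robot, and variables do not carry over. Pictures are saved under pics/ and viewed, about 8 in all and at most 12, crops included, and the job is handed in when it is done.

Besides the shell and the picture viewer there is one more tool, called after ">>>" by a JSON object that holds its "fn" and its "kwargs", one argument or row to a line. move_arm: Moves the arm, as the interface text tells. Its arguments: {"type":"object","properties":{"plan":{"type":"array"},"gripper":{"type":"number"},"grip_force":{"type":"number"}},"required":["plan"]}

```bash
mkdir -p pics; cat > h.py <<'E'
import numpy as np, cv2
from scipy.spatial.transform import Rotation as Ro
from rig import env, cams
def pose():
    s=env.get_state(); return np.array(s['position']), Ro.from_euler('xyz',s['tcp_rot'])
def cam2world(name):
    m=cams.camera_model(name); K=np.array(m['camera_matrix'])
    if 'R' in m:
        R=np.array(m['R']);t=np.array(m['t']); return K,R.T,-R.T@t
    T=np.array(m['tool_from_camera']); p,r=pose(); return K,r.as_matrix()@T[:3,:3],r.as_matrix()@T[:3,3]+p
def cloud(name,depth,C=None):
    K,R,t=C or cam2world(name)
    v,u=np.mgrid[0:480,0:640]
    P=np.stack([(u-K[0,2])/K[0,0]*depth,(v-K[1,2])/K[1,1]*depth,depth],-1)
    return P@R.T+t
def proj(name,X,C=None):
    K,R,t=C or cam2world(name); c=(np.atleast_2d(X)-t)@R; q=c@K.T; return q[:,:2]/q[:,2:]
E
cat > a.py <<'E'
from h import *
for n in ['scene','side']:
    im,d=cams.snapshot(n); np.savez(f'{n}.npz',im=im,d=d)
    cv2.imwrite(f'pics/{n}1.png',im[:,:,::-1]); W=cloud(n,d)
    for t in ['shaft_blue','camera','rack','shaft_orange','shaft_plain']:
        for o in cams.outline_of(n,t)[:2]:
            m=o['mask']&(d>0); print(n,t,round(o['score'],2),np.round(o['at']),m.sum(),np.round(np.median(W[m],0),3) if m.any() else '')
print(env.get_state())
E
python3 a.py
```

```text
scene shaft_blue 0.66 [449. 224.] 457 [0.559 0.175 0.107]
scene camera 0.84 [356. 240.] 1421 [ 0.526 -0.029  0.033]
scene camera 0.68 [284. 260.] 1766 [ 0.62  -0.2    0.033]
scene rack 0.6 [450. 274.] 4698 [0.651 0.172 0.014]
scene shaft_orange 0.82 [420. 223.] 501 [0.552 0.116 0.105]
scene shaft_orange 0.68 [191. 271.] 857 [ 0.682 -0.403  0.063]
scene shaft_plain 0.72 [476. 224.] 386 [0.555 0.235 0.112]
scene shaft_plain 0.61 [398. 336.] 599 [0.82  0.048 0.022]
side shaft_blue 0.69 [260. 177.] 235 [0.541 0.17  0.119]
side camera 0.97 [237. 303.] 2280 [ 0.333 -0.168  0.031]
side camera 0.94 [424. 270.] 1892 [ 0.748 -0.273  0.029]
side rack 0.91 [290. 204.] 2190 [0.609 0.11  0.039]
side rack 0.56 [248. 164.] 135 [0.535 0.23  0.126]
side shaft_orange 0.91 [270. 185.] 329 [0.542 0.108 0.112]
side shaft_plain 0.6 [251. 165.] 210 [0.546 0.23  0.117]
{'time': 0.6, 'joint_positions': array([ 9.97240076e-01,  2.58580518e-01,  1.53495428e+00,  9.84720797e-06,
        1.34800830e+00, -2.02782855e-01]), 'qd': array([-8.69779875e-04, -8.99915085e-05,  1.33230787e-04,  4.14395534e-05,
        4.35442653e-04,  1.08920271e-03]), 'joint_torque': array([-8.71440661e-04, -4.45667839e+01, -2.90773523e+01, -3.69004883e-04,
        1.20723929e-03, -2.83337658e-05]), 'position': array([0.19926455, 0.51265973, 0.25033862]), 'tcp_rot': array([1.55944402, 1.57074585, 1.18866844]), 'force': array([ 0.4705481 ,  0.24561102, -0.97306828]), 'ft_torque': array([ 0.04766708, -0.00896542, -0.04049569]), 'width': 0.085253217179171}
```

View pics/scene1.png

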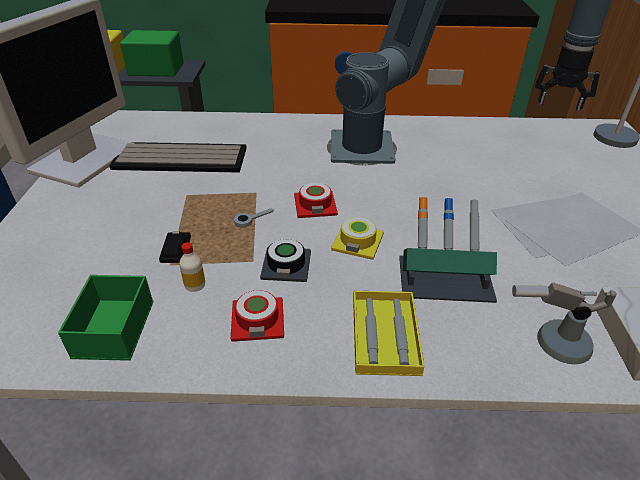

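View pics/side1.png

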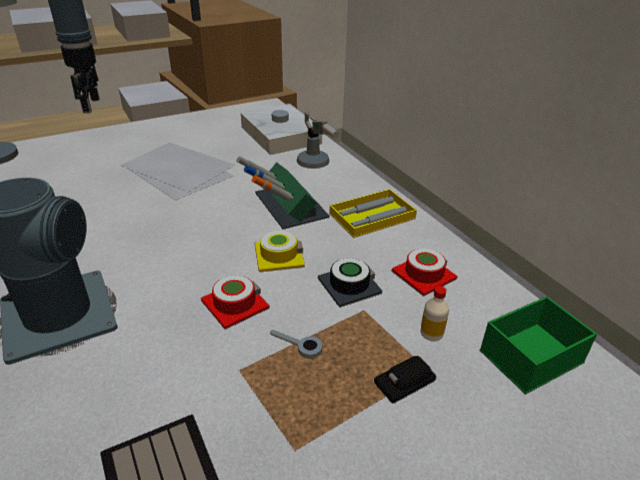

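The measuring camera is the black one at scene (286,258) and side (350,275). The blue shaft is the middle one in the rack, with its blue end at scene (449,203). Next I fit the shaft axis and the lens.

```bash
cat > fit.py <<'E'
from h import *
from scipy.optimize import least_squares
def rad(s): return np.where(s<.05,.007,np.where(s<.14,.011,.009))
def fitshaft(P,o0,y0,full=True):
    # params: origin(3), yaw, tilt
    def ax(q): return np.array([-np.cos(q[3])*np.cos(q[4]),-np.sin(q[3])*np.cos(q[4]),np.sin(q[4])])
    def res(q):
        a=ax(q); v=P-q[:3]; s=v@a; r=np.linalg.norm(v-np.outer(s,a),axis=1)
        return np.concatenate([r-rad(s),np.maximum(s-.17,0)])
    f=least_squares(res,[*o0,y0,np.pi/4],loss='soft_l1',f_scale=.002)
    return f.x[:3],ax(f.x),f.x[3:],np.median(abs(res(f.x)[:len(P)]))
if __name__=='__main__':
    for n in ['scene','side']:
        z=np.load(n+'.npz'); im,d=z['im'],z['d']; W=cloud(n,d)
        for t,at in [('shaft_orange',.113),('shaft_blue',.172),('shaft_plain',.232)]:
            v=W[(d>0)&(abs(W[...,1]-at)<.025)&(W[...,2]>.095)&(W[...,2]<.2)&(W[...,0]>.45)&(W[...,0]<.62)]
            v=v[(v[:,0]+v[:,2])<.72]
            top=v[v[:,2]>v[:,2].max()-.01].mean(0)
            o,a,q,e=fitshaft(v,top-.16*np.array([-.707,0,.707]),0.)
            print(n,t,len(v),'o',o.round(4),'a',a.round(3),q.round(3),'top',(o+.17*a).round(4),'pts',v.min(0).round(3),v.max(0).round(3),e.round(4))
        m=(d>0)&(np.hypot(W[...,0]-.62,W[...,1]+.2)<.06)&(W[...,2]>.035)&(W[...,2]<.07)
        v=W[m]; white=im[m].min(1)>150; g=(im[m][:,1]>im[m][:,0]+15.)
        print(n,'cam',len(v),'bbox',v.min(0).round(4),v.max(0).round(4),'mid',((v.min(0)+v.max(0))/2).round(4),'white',v[white].mean(0).round(4),'green',g.sum(),v[g].mean(0).round(4) if g.any() else '')
E
python3 fit.py
```

```text
scene shaft_orange 319 o [0.6242 0.1152 0.0422] a [-0.779  0.026  0.627] [-0.033  0.678] top [0.4919 0.1196 0.1487] pts [0.502 0.107 0.095] [0.579 0.129 0.151] 0.0011
scene shaft_blue 307 o [0.6325 0.1729 0.0363] a [-0.772  0.041  0.634] [-0.054  0.687] top [0.5013 0.1799 0.1441] pts [0.507 0.166 0.095] [0.584 0.189 0.149] 0.0012
scene shaft_plain 294 o [0.6357 0.2345 0.0364] a [-0.778  0.032  0.628] [-0.041  0.679] top [0.5035 0.2398 0.1431] pts [0.51  0.226 0.095] [0.582 0.247 0.148] 0.0013
scene cam 788 bbox [ 0.5608 -0.2474  0.035 ] [ 0.6391 -0.1593  0.0531] mid [ 0.6    -0.2033  0.044 ] white [ 0.6008 -0.2033  0.0481] green 154 [ 0.5931 -0.2038  0.049 ]
side shaft_orange 239 o [0.6268 0.1135 0.0412] a [-0.779  0.03   0.627] [-0.039  0.677] top [0.4944 0.1186 0.1477] pts [0.496 0.101 0.096] [0.576 0.128 0.151] 0.0013
side shaft_blue 186 o [0.6299 0.1765 0.0415] a [-0.78   0.008  0.626] [-0.011  0.676] top [0.4973 0.1779 0.1479] pts [0.5   0.163 0.095] [0.578 0.186 0.151] 0.0014
side shaft_plain 164 o [0.6332 0.2311 0.0371] a [-0.77   0.048  0.636] [-0.062  0.69 ] top [0.5023 0.2392 0.1453] pts [0.502 0.223 0.095] [0.581 0.249 0.148] 0.0014
side cam 703 bbox [ 0.5604 -0.2519  0.035 ] [ 0.6373 -0.1632  0.054 ] mid [ 0.5988 -0.2075  0.0445] white [ 0.5971 -0.2047  0.0491] green 179 [ 0.5928 -0.2034  0.0501]
```

```bash
cat > go.py <<'E'
from h import *
import sys
def target(u,y):
    u=u/np.linalg.norm(u); y=y-u*(u@y); y/=np.linalg.norm(y); return Ro.from_matrix(np.stack([u,y,np.cross(u,y)],1))
def delta(P,Rt):
    p,r=pose(); rv=(Rt*r.inv()).as_rotvec(); d=(P-p)*1000
    print('pos',p.round(4),'shift mm',d.round(1),'rotvec',rv.round(3),'deg',np.degrees(np.linalg.norm(rv)).round(1)); return d,rv
E
python3 - <<'E'
from go import *
G=np.array([.559,.1775,.0976]); yaw=-.055
p,r=pose(); print(r.as_matrix().round(3))
t=np.radians(18); h=np.array([np.cos(yaw),np.sin(yaw),0]); u=-np.sin(t)*h-np.cos(t)*np.array([0,0,1])
for s in (1,-1):
    delta(G-.14*u,target(u,s*np.array([-np.sin(yaw),np.cos(yaw),0])))
E
```

```text
[[ 0.     0.362  0.932]
 [ 0.     0.932 -0.362]
 [-1.     0.     0.   ]]
pos [0.1993 0.5127 0.2503] shift mm [ 402.9 -337.5  -19.6] rotvec [0.067 0.308 0.313] deg 25.5
pos [0.1993 0.5127 0.2503] shift mm [ 402.9 -337.5  -19.6] rotvec [-0.438  0.095 -2.794] deg 162.1
```

>>> {"fn": "move_arm", "kwargs": {
  "plan": [
    [[27,-22,0],[0.004,0.02,0.021]],
    [[27,-22,0],[0.004,0.02,0.021]],
    [[27,-22,0],[0.004,0.02,0.021]],
    [[27,-22,0],[0.004,0.02,0.021]],
    [[27,-22,0],[0.004,0.02,0.021]],
    [[27,-22,0],[0.004,0.02,0.021]],
    [[27,-22,0],[0.004,0.02,0.021]],
    [[27,-22,0],[0.004,0.02,0.021]],
    [[27,-22,0],[0.004,0.02,0.021]],
    [[27,-22,0],[0.004,0.02,0.021]],
    [[27,-22,0],[0.004,0.02,0.021]],
    [[27,-22,0],[0.004,0.02,0.021]],
    [[27,-22,0],[0.004,0.02,0.021]],
    [[27,-22,0],[0.004,0.02,0.021]],
    [[27,-22,0],[0.004,0.02,0.021]],
    [[0,0,0],[0,0,0]]
  ],
  "gripper": 0.52
}}

```text
time: 1.93
position: [0.6171, 0.1645, 0.2499]
tcp_rot: [3.109, 1.253, 3.081]
force: [-1.7, -0.4, -0.8]
width: 0.0448
```

```bash
cat > look.py <<'E'
from go import *
from fit import fitshaft
G=np.array([.559,.1775,.0976]); yaw=-.055
t=np.radians(18); h=np.array([np.cos(yaw),np.sin(yaw),0]); u=-np.sin(t)*h-np.cos(t)*np.array([0,0,1])
delta(G-.14*u,target(u,np.array([-np.sin(yaw),np.cos(yaw),0])))
C=cam2world('wrist'); im,d=cams.snapshot('wrist'); cv2.imwrite('pics/w1.png',im[:,:,::-1]); W=cloud('wrist',d,C); np.savez('w1.npz',im=im,W=W,d=d)
o0=np.array([.631,.175,.039]);a0=np.array([-.776,.028,.63]);a0/=np.linalg.norm(a0)
for k,off in [('blue',0),('orange',-.06),('plain',.06)]:
    v=W-(o0+np.array([-off*.08*-1,off,0])); s=v@a0; r=np.linalg.norm(v-s[...,None]*a0,axis=-1)
    m=(d>0)&(s>.055)&(s<.19)&(r<.022)
    if m.sum()<100: print(k,m.sum());continue
    o,a,q,e=fitshaft(W[m],o0+np.array([0,off,0]),-.05)
    print(k,m.sum(),o.round(4),a.round(3),q.round(3),'G',(o+.093*a).round(4),e.round(4))
s=env.get_state(); print(s['time'],s['width'])
E
python3 look.py
```

```text
pos [0.6171 0.1645 0.2499] shift mm [-14.9  10.6 -19.1] rotvec [-0.01  -0.004 -0.025] deg 1.6
blue 3444 [0.6312 0.1745 0.0387] [-0.771  0.029  0.636] [-0.038  0.69 ] G [0.5595 0.1772 0.0979] 0.0004
orange 3449 [0.6075 0.1183 0.0767] [-0.763  0.032  0.646] [-0.042  0.703] G [0.5366 0.1212 0.1368] 0.0026
plain 3403 [0.6329 0.2344 0.0403] [-0.778  0.031  0.628] [-0.04   0.679] G [0.5606 0.2373 0.0987] 0.0004
1.9833 0.04438580912920954
```

View pics/w1.png

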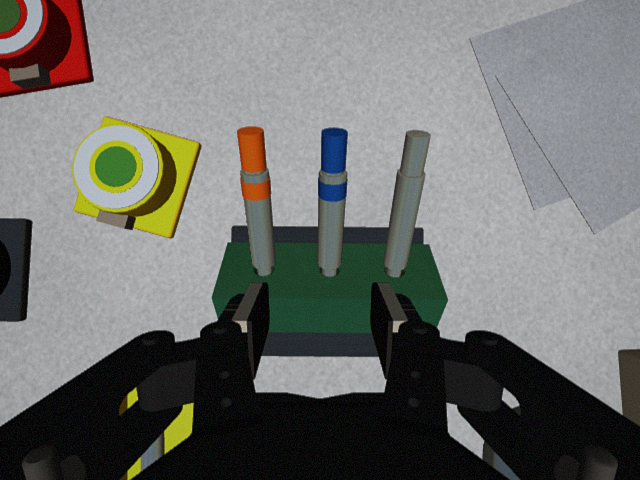

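```bash
python3 - <<'E'
from go import *
G=np.array([.5595,.1772,.0979]); yaw=-.038
t=np.radians(18); h=np.array([np.cos(yaw),np.sin(yaw),0]); u=-np.sin(t)*h-np.cos(t)*np.array([0,0,1]); print(u)
for k in (.08,0): delta(G-k*u,target(u,np.array([-np.sin(yaw),np.cos(yaw),0])))
E
```

```text
[-0.30879391  0.01173982 -0.95105652]
pos [0.6153 0.1666 0.2504] shift mm [-31.1   9.7 -76.4] rotvec [-0.012 -0.004 -0.008] deg 0.8
pos [0.6153 0.1666 0.2504] shift mm [ -55.8   10.6 -152.5] rotvec [-0.012 -0.004 -0.008] deg 0.8
```

Wrist view: the blue shaft (333,200) lies between the open jaws, with orange at (255,200) and plain at (410,200). I descend now.

>>> {"fn": "move_arm", "kwargs": {
  "plan": [
    [[-10,5,-19],[-0.006,-0.002,-0.004]],
    [[-8,5,-19],[-0.006,-0.002,-0.004]],
    [[-7,0,-19],[0,0,0]],
    [[-6,0,-19],[0,0,0]],
    [[0,0,0],[0,0,0]]
  ]
}}

```text
time: 2.4
position: [0.5824, 0.1782, 0.1724]
tcp_rot: [3.139, 1.26, 3.098]
force: [-0.8, -0.5, -0.3]
width: 0.0444
```

```bash
cat > d.py <<'E'
from go import *
G=np.array([.5595,.1772,.0979]); yaw=-.038
t=np.radians(18); h=np.array([np.cos(yaw),np.sin(yaw),0]); u=-np.sin(t)*h-np.cos(t)*np.array([0,0,1])
delta(G,target(u,np.array([-np.sin(yaw),np.cos(yaw),0])))
E
python3 d.py
```

```text
pos [0.5824 0.1782 0.1724] shift mm [-22.9  -1.  -74.5] rotvec [-0.001  0.003  0.003] deg 0.3
```

>>> {"fn": "move_arm", "kwargs": {
  "plan": [
    [[-4,0,-13],[0,0,0]],
    [[-4,0,-13],[0,0,0]],
    [[-4,0,-13],[0,0,0]],
    [[-4,0,-13],[0,0,0]],
    [[-4,0,-12],[0,0,0]],
    [[-3,-1,-10],[0,0,0]],
    [[0,0,0],[0,0,0]]
  ]
}}

```text
time: 2.98
position: [0.5582, 0.1827, 0.104]
tcp_rot: [3.13, 1.269, 3.094]
force: [-0.5, -0.3, 0.5]
width: 0.0441
```

```bash
python3 d.py
```

```text
pos [0.5582 0.1827 0.104 ] shift mm [ 1.3 -5.5 -6.1] rotvec [-0.003  0.013 -0.001] deg 0.8
```

>>> {"fn": "move_arm", "kwargs": {
  "plan": [
    [[0,-3,-4],[0,0.006,0]],
    [[1,-3,-3],[0,0.005,0]],
    [[0,0,0],[0,0,0]]
  ]
}}

```text
time: 3.23
position: [0.5605, 0.1771, 0.0991]
tcp_rot: [3.13, 1.261, 3.095]
force: [-0.1, -0.3, 0.1]
width: 0.0444
```

```bash
python3 d.py
```

```text
pos [0.5605 0.1771 0.0991] shift mm [-1.   0.1 -1.2] rotvec [-0.003  0.005 -0.003] deg 0.4
```

>>> {"fn": "move_arm", "kwargs": {
  "plan": [
    [[0,0,0],[0,0,0]],
    [[0,0,0],[0,0,0]],
    [[0,0,0],[0,0,0]],
    [[0,0,0],[0,0,0]],
    [[0,0,0],[0,0,0]],
    [[0,0,0],[0,0,0]],
    [[0,0,0],[0,0,0]],
    [[0,0,0],[0,0,0]]
  ],
  "gripper": 0,
  "grip_force": 70
}}

```text
time: 3.9
position: [0.5618, 0.1768, 0.1003]
tcp_rot: [3.128, 1.263, 3.093]
force: [0.4, -0.8, -0.3]
width: 0.0198
```

>>> {"fn": "move_arm", "kwargs": {
  "plan": [
    [[-4,0.2,3.3],[0,0,0]],
    [[-4,0.2,3.3],[0,0,0]],
    [[-4,0.2,3.3],[0,0,0]]
  ]
}}

```text
time: 4.15
position: [0.5502, 0.1772, 0.1095]
tcp_rot: [3.129, 1.264, 3.093]
force: [0.5, 0.3, -3.2]
width: 0.0199
```

```bash
cat > held.py <<'E'
from h import *
import sys
from fit import fitshaft
def held(n):
    p,r=pose(); C=cam2world('wrist'); im,d=cams.snapshot('wrist'); cv2.imwrite(f'pics/{n}.png',im[:,:,::-1]); W=cloud('wrist',d,C)
    s=env.get_state(); print(s['time'],'pos',p.round(4),'F',np.round(s['force'],1),'w',s['width']); return p,r,im,d,W
if __name__=='__main__':
    p,r,im,d,W=held(sys.argv[1]); a0=np.array([-.774,.03,.633]); 
    s=(W-p)@a0; rr=np.linalg.norm(W-p-s[...,None]*a0,axis=-1); m=(d>0)&(rr<.02)&(s>.02)&(s<.1); print(m.sum())
    o,a,q,e=fitshaft(W[m],p-.093*a0,-.04); print('o',o.round(4),'a',a.round(3),q.round(3),e.round(4),'tcp s',((p-o)@a).round(4),'off',(p-o-a*((p-o)@a)).round(4))
E
python3 held.py w2
```

```text
4.2 pos [0.5502 0.1772 0.1095] F [-0.6 -0.7 -2.2] w 0.02013020381670456
10670
o [0.6444 0.1736 0.0794] a [-0.865  0.029  0.501] [-0.034  0.525] 0.0024 tcp s 0.0967 off [-0.0106  0.0007 -0.0184]
```

View pics/w2.png

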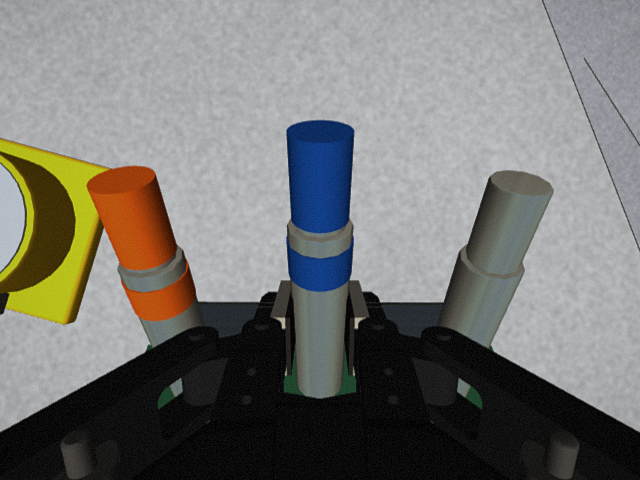

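The blue shaft (320,250) is held between the pads and is sliding out. Its neighbours at (150,250) and (500,240) are still seated. I continue along the axis.

>>> {"fn": "move_arm", "kwargs": {
  "plan": [
    [[-4.6,0.2,3.8],[0,0,0]],
    [[-4.6,0.2,3.8],[0,0,0]],
    [[-4.6,0.2,3.8],[0,0,0]],
    [[-4.6,0.2,3.8],[0,0,0]]
  ]
}}

```text
time: 4.53
position: [0.529, 0.1782, 0.1268]
tcp_rot: [3.13, 1.264, 3.094]
force: [0.5, -0.4, -2.4]
width: 0.0197
```

>>> {"fn": "move_arm", "kwargs": {
  "plan": [
    [[-4.6,0.2,3.8],[0,0,0]],
    [[-4.6,0.2,3.8],[0,0,0]],
    [[-4.6,0.2,3.8],[0,0,0]],
    [[-4.6,0.2,3.8],[0,0,0]],
    [[0,0,0],[0,0,0]]
  ]
}}

```text
time: 4.95
position: [0.5068, 0.1794, 0.145]
tcp_rot: [3.129, 1.263, 3.094]
force: [0.1, 0.8, -3.4]
width: 0.0201
```

>>> {"fn": "move_arm", "kwargs": {
  "plan": [
    [[-4,0,20],[0,0,0]],
    [[-4,0,25],[0,0,0]],
    [[0,0,25],[0,0,0]],
    [[0,0,25],[0,0,0]],
    [[0,0,10],[0,0,0]],
    [[0,-10,0],[-0.002,-0.04,0]],
    [[2,-20,0],[-0.002,-0.05,0]],
    [[2,-25,0],[-0.002,-0.05,0]],
    [[2,-25,0],[-0.002,-0.05,0]],
    [[2,-25,0],[-0.002,-0.05,0]],
    [[2,-25,0],[-0.002,-0.05,0]],
    [[2,-25,0],[-0.002,-0.05,0]],
    [[2,-25,0],[-0.002,-0.05,0]],
    [[2,-25,0],[-0.002,-0.05,0]],
    [[2,-25,0],[-0.002,-0.05,0]],
    [[2,-20,0],[-0.002,-0.05,0]],
    [[2,-10,0],[-0.002,-0.05,0]],
    [[0,0,0],[0,-0.04,0]],
    [[0,0,0],[0,0,0]]
  ]
}}

```text
time: 6.53
position: [0.5125, -0.0909, 0.2444]
tcp_rot: [-0.011, 1.236, -0.044]
force: [-0.4, 0.3, -3.3]
width: 0.0196
```

```bash
python3 - <<'E'
from h import *
s=env.get_state(); p,r=pose(); print(p,r.as_matrix().round(3),s['joint_positions'].round(2))
im0=np.vstack([cams.snapshot(n)[0] for n in ('scene','side')]); 
im=np.hstack([im0[100:340,180:480],im0[480+120:480+360,180:480]]); cv2.imwrite('pics/c3.png',im[:,:,::-1])
E
```

```text
[ 0.51254574 -0.09087734  0.24436551] [[ 0.328  0.033  0.944]
 [-0.015  0.999 -0.03 ]
 [-0.944 -0.004  0.329]] [-0.48  0.02  1.88  0.17  0.94 -2.1 ]
```

View pics/c3.png

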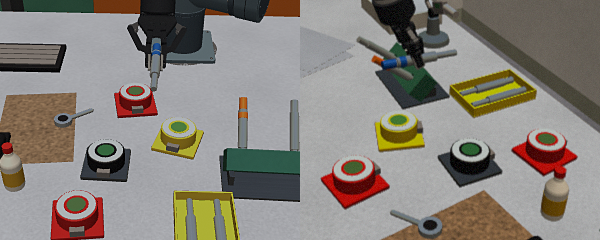

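The blue shaft is out and nearly level, and the other two are seated. I move closer, then measure it.

>>> {"fn": "move_arm", "kwargs": {
  "plan": [
    [[2,-15,0],[0,0,0]],
    [[2,-20,0],[0,0,0]],
    [[2,-20,0],[0,0,0]],
    [[2,-20,0],[0,0,0]],
    [[2,-15,-5],[0,0,0]],
    [[2,-12,-10],[0,0,0]],
    [[0,-6,-10],[0,0,0]],
    [[0,0,-10],[0,0,0]],
    [[0,0,-5],[0,0,0]],
    [[0,0,0],[0,0,0]],
    [[0,0,0],[0,0,0]]
  ]
}}

```text
time: 7.55
position: [0.5285, -0.1955, 0.2006]
tcp_rot: [0.004, 1.25, -0.015]
force: [0.1, 1.3, -2.2]
width: 0.0197
```

```bash
cat > m.py <<'E'
from go import *
from fit import rad
from scipy.optimize import least_squares
p,r=pose(); M=r.as_matrix(); V=[]; pf=[]
a0=np.array([-1,.035,0.]); a0/=np.linalg.norm(a0)
for n in ['scene','side','wrist']:
    C=cam2world(n); im,d=cams.snapshot(n); cv2.imwrite(f'pics/{n}_m.png',im[:,:,::-1]); W=cloud(n,d,C)
    s=(W-p)@a0; rr=np.linalg.norm(W-p-s[...,None]*a0,axis=-1)
    m=(d>0)&(rr<.022)&(((s<-.02)&(s>-.115))|((s>.02)&(s<.1)&(n!='wrist')))
    if n=='wrist': m=(d>0)&(rr<.02)&(s<.1)&((s>.035)|(s<-.03))
    v=W[m]; print(n,len(v),'s range',s[m].min().round(4),s[m].max().round(4)); V.append(v)
def ax(q): return np.array([-np.cos(q[3])*np.cos(q[4]),-np.sin(q[3])*np.cos(q[4]),np.sin(q[4])])
def run(V):
    def res(q):
        a=ax(q); out=[]
        for P in V:
            v=P-q[:3]; s=v@a; rr=np.linalg.norm(v-np.outer(s,a),axis=1)
            out+=[(rr-rad(s)),np.maximum(s-.17,0),np.maximum(-s,0)]
            out[-3:]=[x/np.sqrt(max(len(P),1)) *10 for x in out[-3:]]
        return np.concatenate(out)
    f=least_squares(res,[*(p-.093*a0),-.035,0],loss='soft_l1',f_scale=.002); return f.x
for k,S in [('scene',V[:1]),('side',V[1:2]),('wrist',V[2:]),('all',V)]:
    if sum(map(len,S))<60: continue
    q=run(S); a=ax(q); o=q[:3]; J=o+.025*a; sg=(p-o)@a
    print(k,'o',o.round(4),'a',a.round(3),'yaw,tilt',q[3:].round(3),'J',J.round(4),'tcp s',sg.round(4),'off',(p-o-a*sg).round(4),'shift',((np.array([.593,-.2036,.15])-J)*1000).round(1))
    print('  J in tool',((J-p)@M).round(4),'a in tool',(a@M).round(3))
s=env.get_state(); print(s['time'],p.round(4),s['force'].round(1),s['width'])
E
python3 m.py
```

```text
scene 288 s range -0.1006 0.0696
side 536 s range -0.0985 0.0734
wrist 9410 s range -0.0495 0.0726
scene o [ 0.6285 -0.1976  0.189 ] a [-0.998  0.022  0.057] yaw,tilt [-0.022  0.057] J [ 0.6035 -0.1971  0.1904] tcp s 0.1005 off [ 0.0003 -0.0001  0.0059] shift [-10.5  -6.5 -40.4]
  J in tool [ 0.0333 -0.0002  0.068 ] a in tool [-0.369  0.004 -0.93 ]
side o [ 0.6255 -0.198   0.1907] a [-0.998  0.019  0.055] yaw,tilt [-0.019  0.055] J [ 0.6005 -0.1975  0.1921] tcp s 0.0974 off [0.0003 0.0006 0.0044] shift [ -7.5  -6.1 -42.1]
  J in tool [ 0.0307 -0.0007  0.0657] a in tool [-0.367  0.001 -0.93 ]
wrist o [ 0.6214 -0.198   0.1928] a [-0.998  0.021  0.052] yaw,tilt [-0.021  0.052] J [ 0.5964 -0.1975  0.1941] tcp s 0.0932 off [0.0002 0.0005 0.003 ] shift [ -3.4  -6.1 -44.1]
  J in tool [ 0.0276 -0.0007  0.0625] a in tool [-0.364  0.003 -0.931]
all o [ 0.6261 -0.1978  0.1895] a [-0.998  0.02   0.068] yaw,tilt [-0.02   0.068] J [ 0.6011 -0.1973  0.1912] tcp s 0.0981 off [0.0003 0.0004 0.0044] shift [ -8.1  -6.3 -41.2]
  J in tool [ 0.0318 -0.0005  0.066 ] a in tool [-0.379  0.001 -0.926]
7.7 [ 0.5285 -0.1955  0.2006] [ 0.4 -0.4 -3.7] 0.019715414589410084
```

>>> {"fn": "move_arm", "kwargs": {
  "plan": [
    [[-2,-2,-8],[0,-0.02,0]],
    [[-2,-2,-10],[0,-0.02,0]],
    [[-2,-2,-10],[0,-0.015,0]],
    [[-1,0,-9],[0,0,0]],
    [[0,0,-5],[0,0,0]],
    [[0,0,0],[0,0,0]],
    [[0,0,0],[0,0,0]]
  ]
}}

```text
time: 8.28
position: [0.5244, -0.2018, 0.1636]
tcp_rot: [-0.015, 1.184, -0.03]
force: [0.3, 0.0, -3.1]
width: 0.0197
```

```bash
python3 m.py; python3 -c "
import cv2,numpy as np
a=cv2.imread('pics/scene_m.png')[130:330,190:390];b=cv2.imread('pics/side_m.png')[150:350,240:440]
cv2.imwrite('pics/c4.png',np.hstack([cv2.resize(x,None,fx=2,fy=2) for x in (a,b)]))"
```

```text
scene 259 s range -0.1021 0.0716
side 524 s range -0.099 0.0729
wrist 9462 s range -0.0491 0.0722
scene o [ 0.6244 -0.2037  0.1588] a [-1.     0.019 -0.01 ] yaw,tilt [-0.019 -0.01 ] J [ 0.5994 -0.2032  0.1586] tcp s 0.1 off [-0.0001 -0.      0.0057] shift [-6.4 -0.4 -8.6]
  J in tool [ 0.033  -0.0002  0.0676] a in tool [-0.369  0.003 -0.93 ]
side o [ 0.6221 -0.2044  0.1599] a [-1.     0.02  -0.008] yaw,tilt [-0.02  -0.008] J [ 0.5971 -0.2039  0.1597] tcp s 0.0977 off [-0.      0.0007  0.0045] shift [-4.1  0.3 -9.7]
  J in tool [ 0.0311 -0.001   0.0659] a in tool [-0.37   0.004 -0.929]
wrist o [ 0.6229 -0.2041  0.1607] a [-1.     0.018 -0.007] yaw,tilt [-0.018 -0.007] J [ 0.5979 -0.2036  0.1605] tcp s 0.0985 off [-0.      0.0005  0.0036] shift [ -4.9  -0.  -10.5]
  J in tool [ 0.0306 -0.0006  0.0669] a in tool [-0.371  0.002 -0.929]
all o [ 0.6234 -0.2043  0.1588] a [-1.     0.02   0.003] yaw,tilt [-0.02   0.003] J [ 0.5984 -0.2038  0.1589] tcp s 0.099 off [0.     0.0005 0.0045] shift [-5.4  0.2 -8.9]
  J in tool [ 0.0323 -0.0008  0.0668] a in tool [-0.38   0.004 -0.925]
8.4333 [ 0.5244 -0.2018  0.1636] [-0.1  0.  -2.7] 0.020044447493555297
```

View pics/c4.png

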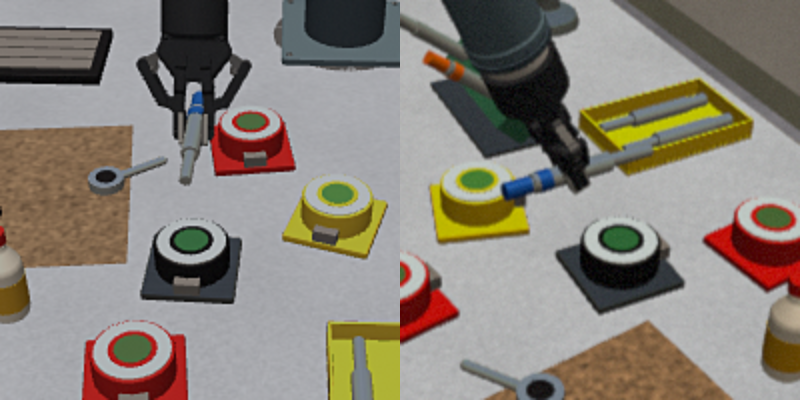

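>>> {"fn": "move_arm", "kwargs": {
  "plan": [
    [[-2,0,-5],[0,0.004,0]],
    [[-2,0,-4],[0,0.003,0]],
    [[0,0,0],[0,0,0]],
    [[0,0,0],[0,0,0]],
    [[0,0,0],[0,0,0]]
  ]
}}

```text
time: 8.85
position: [0.5212, -0.2023, 0.1553]
tcp_rot: [-0.022, 1.189, -0.035]
force: [-0.1, 0.6, -2.9]
width: 0.0203
```

```bash
python3 m.py | grep -v tool
```

```text
scene 269 s range -0.1019 0.0752
side 521 s range -0.0971 0.0733
wrist 9515 s range -0.0494 0.0723
scene o [ 0.6211 -0.2043  0.1496] a [-1.     0.021 -0.001] yaw,tilt [-0.021 -0.001] J [ 0.5961 -0.2038  0.1495] tcp s 0.1 off [-0.     -0.      0.0058] shift [-3.1  0.2  0.5]
side o [ 0.6181 -0.2046  0.1514] a [-1.     0.016 -0.006] yaw,tilt [-0.016 -0.006] J [ 0.5931 -0.2042  0.1512] tcp s 0.0969 off [-0.      0.0008  0.0045] shift [-0.1  0.6 -1.2]
wrist o [ 0.6195 -0.2045  0.1515] a [-1.     0.018 -0.   ] yaw,tilt [-0.018 -0.   ] J [ 0.5945 -0.2041  0.1515] tcp s 0.0983 off [0.     0.0005 0.0038] shift [-1.5  0.5 -1.5]
all o [ 0.6195 -0.2047  0.1501] a [-1.     0.019  0.006] yaw,tilt [-0.019  0.006] J [ 0.5945 -0.2042  0.1503] tcp s 0.0984 off [0.     0.0006 0.0046] shift [-1.5  0.6 -0.3]
9.0 [ 0.5212 -0.2023  0.1553] [ 0.2 -0.5 -3.2] 0.019704572473228453
```

Every estimate is within about 3 mm. I make one small nudge, then a hold.

>>> {"fn": "move_arm", "kwargs": {
  "plan": [
    [[-1,0.5,-0.5],[0,0.002,0]],
    [[0,0,0],[0,0,0]],
    [[0,0,0],[0,0,0]],
    [[0,0,0],[0,0,0]],
    [[0,0,0],[0,0,0]],
    [[0,0,0],[0,0,0]],
    [[0,0,0],[0,0,0]]
  ]
}}

```text
time: 9.58
position: [0.5204, -0.202, 0.1554]
tcp_rot: [-0.024, 1.19, -0.037]
force: [-0.2, -0.0, -3.5]
width: 0.0201
```

```bash
python3 -c "
from h import *
s=env.get_state(); print(s['time'],s['position'],s['tcp_rot'],s['qd'].round(3),s['force'],s['width']); env.job_done()"
```

```text
9.5833 [ 0.5204102  -0.20204067  0.15539396] [-0.02395015  1.19009865 -0.03745397] [-0.     0.001 -0.    -0.001  0.    -0.001] [-0.22413852 -0.01520978 -3.53772333] 0.02010125086518768
the job is handed in; nothing more can be done
```

I drew the blue shaft out of the rack along its axis and turned it level. I handed the job in at 9.6 s with the shaft held still, its journal over the black camera's lens.

- **Position:** The last fits put the journal middle within about 3 mm of the lens centre horizontally, before a final 1 mm correction towards it that I did not re-measure with the cameras. The height came out at 100–102 mm above the glass and the tilt under 0.4°.
- **Stillness:** The joint speeds were about 0 when I handed in, and the wrist felt only the shaft's weight, about 3.5 N.
- **Other items:** The orange shaft was still seated in the last picture. The plain one was last seen clearly seated before the final approach. Nothing else appeared to have moved.
- **Disagreements:**
  - The three cameras differed by about 3 mm along the shaft's axis (scene high, side low).
  - The gripper read 20 mm on the 22 mm section throughout.
  - One fit taken with the wrist camera as the shaft was coming out was poor, and I ignored it.

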